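# Load the spectacle painter's colour rack

## Task

Move all four paint jars from the aluminium storage rack into the grey painting rack, one jar to a cell, keeping their order as counted from each rack's black knob: the jar that starts nearest the storage rack's knob goes into the cell nearest the painting rack's knob, and so on. Keep the jars upright, set them down rather than dropping them, and leave the solvent bottle where it stands.

Things in the scene. Friction and masses are not known exactly. Their poses are not given: they have to be found in the camera images.
- jar_red: Loose round paint jar, white with a red lid and a red band, 40 mm across, 56 mm high, straight sides, 55 to 115 g. Origin at the centre of its underside, z up. It starts upright on the red disc of the storage rack.
- jar_yellow: Loose round paint jar, white with a yellow lid and a yellow band, 40 mm across, 56 mm high, straight sides, 55 to 115 g. Origin at the centre of its underside, z up. It starts upright on the yellow disc of the storage rack.
- jar_blue: Loose round paint jar, white with a blue lid and a blue band, 40 mm across, 56 mm high, straight sides, 55 to 115 g. Origin at the centre of its underside, z up. It starts upright on the blue disc of the storage rack.
- jar_green: Loose round paint jar, white with a green lid and a green band, 40 mm across, 56 mm high, straight sides, 55 to 115 g. Origin at the centre of its underside, z up. It starts upright on the green disc of the storage rack.
- disc_red: Red disc, 58 mm across, 3 mm thick, fixed on the aluminium storage rack (76 x 256 mm, 10 mm high), marks the red jar's place. Origin at its underside's centre, 10 mm above the bench; the jar stands on it, 13 mm up. Four discs in a row, 62 mm apart, y axes along the row; the rack's black knob (34 mm high) is past the row's -y end, 50 mm from the last disc's centre.
- disc_yellow: Yellow disc, 58 mm across, 3 mm thick, fixed on the aluminium storage rack (76 x 256 mm, 10 mm high), marks the yellow jar's place. Origin at its underside's centre, 10 mm above the bench; the jar stands on it, 13 mm up. Four discs in a row, 62 mm apart, y axes along the row; the rack's black knob (34 mm high) is past the row's -y end, 50 mm from the last disc's centre.
- disc_blue: Blue disc, 58 mm across, 3 mm thick, fixed on the aluminium storage rack (76 x 256 mm, 10 mm high), marks the blue jar's place. Origin at its underside's centre, 10 mm above the bench; the jar stands on it, 13 mm up. Four discs in a row, 62 mm apart, y axes along the row; the rack's black knob (34 mm high) is past the row's -y end, 50 mm from the last disc's centre.
- disc_green: Green disc, 58 mm across, 3 mm thick, fixed on the aluminium storage rack (76 x 256 mm, 10 mm high), marks the green jar's place. Origin at its underside's centre, 10 mm above the bench; the jar stands on it, 13 mm up. Four discs in a row, 62 mm apart, y axes along the row; the rack's black knob (34 mm high) is past the row's -y end, 50 mm from the last disc's centre.
- painting_rack: Grey rack fixed to the bench, 66 x 252 mm, four open square cells in a row along its y. Cells 58 x 58 mm inside, floor 4 mm and wall tops 16 mm above the bench, walls 4 mm thick. Cell centres at x = 0, y = 93, 31, -31, -93 mm, counted from its black knob (34 mm high, at y = 143 mm). Origin: underside's centre, on the bench; z up. Stands left or right of the storage rack.
- solvent_bottle: Bystander: clear glass bottle with an orange cap, 60 mm across, 125 mm high, loose, standing behind the racks. Origin at the centre of its underside. Leave it alone.
Not all that is in view belongs to the job. Leave any orange look-alike of the jar_red alone. Leave any orange look-alike of the jar_yellow alone.

How it is judged:
By the outcome, as a careful person would: the job done as asked, in the order asked, and still so for the second after the job is handed in, with the robot touching nothing.
It also fails if it takes over 96 s, if anything falls off the work surface, if the arm or the gripper's body presses on something with over 40 N, if the wrist force passes 120 N, or if a joint passes its speed limit or range.

## Robot

A 6-joint arm with a two-finger parallel gripper is mounted at the origin on the work surface. World frame = base frame: x ahead of the robot, y to its left, z up, the work surface at z = 0. Lengths are in m, angles in degrees, forces in N, time in s.
With the tool pointing down it reaches from about 0.3 to 0.75 m from the base axis. Payload 8.5 kg.
Tool frame: the origin (TCP) lies at the very end of the fingers, on their centre line; the grasp point (between the pads) lies 19 mm behind it (env.hold_point_z is the distance from the TCP to the grasp point, in m); z points along the fingers, y is the line along which they close (so a half turn about z gives the same grasp; the last joint's range is limited). The gripper opens to 85 mm and grips with 20 to 120 N. Pads are 22 mm wide; open, the fingers measure 114 mm over their backs; the gripper's body (76 mm by 85 mm) begins 54 mm behind the grasp point. The pads swing forward as they close: fully open they stand 13 mm farther back than shut.
Start: joints at [63.18, 21.807, 74.336, -0, 83.858, -12.336], TCP at [0.138, 0.533, 0.231] pointing down, gripper open.
Joint ranges: [-178.18, 178.18], [-50.72, 133.34], [12.68, 142.11], [-81.47, 261.47], [9.98, 163.14], [-165.26, 165.26]. Speed limits (degrees/s): [136.94, 136.94, 180, 180, 180, 180].

## Interface

Orientations are given as a 3x3 rotation matrix whose columns are the frame's x, y, z axes.
In Python, from rig import env, optics gives the robot as it stands.
- The arm moves only by the shell command python3 -m jog 'ROWS' [OPENING] [FORCE]. ROWS is JSON, a list of rows, each an object with "linear": the shift along the tool's x, y, z in units of 40 mm (1.0 is 40 mm), a list of three; "roll": the turn about the tool's z in units of 5 degrees (1.0 is 5 degrees). A call has 1 to 12 rows; each row shifts and turns the commanded pose from where the row before left it, along the tool's axes as they then stand; what a row does not reach is not made up. A row lasts 1/12 s, in which the tool goes at most 41.7 mm and 7.16 degrees, less where a joint would pass 70% of its speed; a pose out of reach is approached as far as the arm can. A call is refused whole if a number of a shift passes 1 or a number of a turn 1, either way. A call with a gripper value outside its range is refused whole. OPENING is the opening, from -1 (shut) to 1 (fully open), set as the call begins (- or left out, the last holds). The fingers move at their own pace and stop on an object; FORCE is the grip in N (left out, the last holds). Time passes only in rows, so rows that do not move let the fingers close. It gives the time, the measured TCP pose, the force, the opening and the grip force at its end, in the units of the state.
- env.observe(): the state, without advancing time (a new reading comes with each control period).
- optics.get_image(name): name is "side" or "top"; returns the picture (400x640x3 uint8, red, green, blue); there is no depth.
- optics.calibration(name): a dict with "fov_y" (degrees; the focal length in pixels is half the picture's height over the tangent of half this angle, whatever the lens; pixels are square), "cx", "cy" (the principal point, pixels), "T" (4x4, takes a point from camera to world coordinates). Camera axes: x right, y down, z forward; pixel columns grow to the right and rows downward; lengths in m; the calibration is good to about 2 mm. A picture is of the moment at which its call begins. calibration takes no time and is no camera call.
- env.close_job(): hands the job in; it is judged then, once.
The state is a dict: "time_s": time; "q": joint angles; "qvel": joint speeds; "joint_efforts": joint torques, N m; "position": TCP position; "tool_rot": TCP orientation; "ft_force": force on the tool from outside, world axes, zero at the start; "wrist_torque": the same for the moment, N m; "grip_width": finger opening in m; "gripper_force": force on a finger pad.
Only numpy, scipy, OpenCV 4.12 (cv2) and the standard library are available. Lean on these libraries where they do the work, as an engineer would, in place of code of your own. Each camera call takes 0.05 s, during which the arm holds its last target. There are 200 camera calls.

## Working session

There is one attempt and no reset: what is moved stays moved. The work goes in short steps, Python scripts to look and compute and a shell command to move; the robot and the scene stay as the last step left them, time stands still between calls to the robot, and variables do not carry over. Pictures are saved under pics/ and viewed, at most 14 in all, crops included, and the job is handed in when it is done.

```bash
ls; mkdir -p pics
python3 - <<'E'
from rig import env, optics
import cv2
for n in("top","side"):
    cv2.imwrite(f"pics/{n}0.png",optics.get_image(n)[:,:,::-1]); c=optics.calibration(n); print(n,c)
s=env.observe(); print(s["time_s"],s["position"],s["tool_rot"],s["grip_width"],env.hold_point_z)
E
```

```text
pics
top {'fov_y': 56.31167673539235, 'cx': 318.4640014490305, 'cy': 196.10160891753313, 'T': array([[-0.02999918, -0.99378579,  0.10719076,  0.53841412],
       [-0.9994248 ,  0.03151919,  0.01251414, -0.00716441],
       [-0.01581494, -0.10675369, -0.99415971,  0.8043328 ],
       [ 0.        ,  0.        ,  0.        ,  1.        ]])}
side {'fov_y': 50.94596892392489, 'cx': 322.4421371875679, 'cy': 204.27753525261988, 'T': array([[-0.96089002, -0.15846144,  0.22711305,  0.39402558],
       [-0.27576154,  0.472242  , -0.83722343,  0.87589367],
       [ 0.02541531, -0.86710868, -0.49747019,  0.57852553],
       [ 0.        ,  0.        ,  0.        ,  1.        ]])}
0.1 [0.13744004 0.53228513 0.23076924] [[-9.68215047e-01  2.50118530e-01 -5.85918037e-04]
 [ 2.50119068e-01  9.68214370e-01 -1.17745802e-03]
 [ 2.72790193e-04 -1.28658185e-03 -9.99999135e-01]] 0.08543153001466869 0.0187
```

View pics/top0.png

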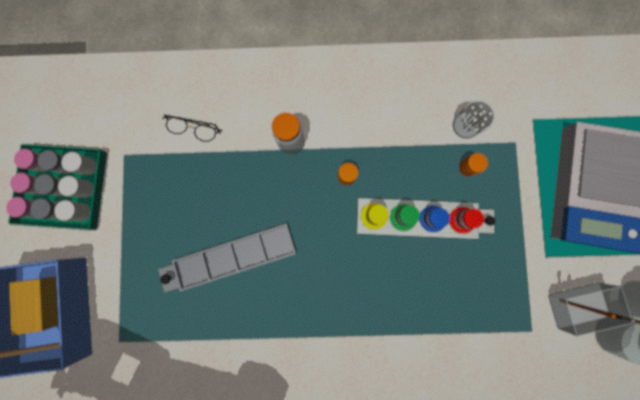

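View pics/side0.png

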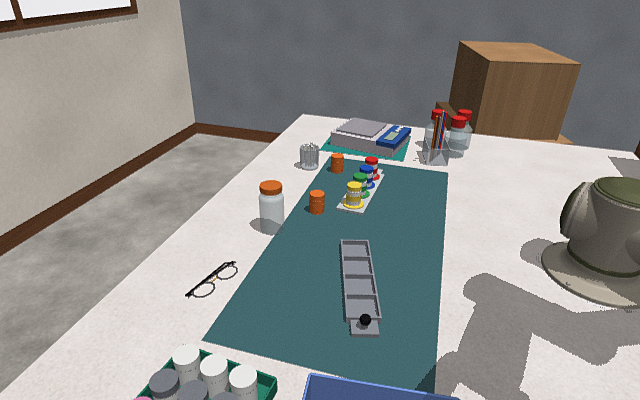

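The top view shows the painting rack's knob at (167,279), with its cells running to (285,243). The storage rack's jars are yellow (375,215), green (405,216), blue (433,218) and red (472,218), with the knob at (489,220). The orange decoys are at (348,172) and (475,163), and the bottle is at (286,127). From the storage knob the order is red, blue, green, yellow.

```bash
cat > h.py <<'E'
import numpy as np, cv2
from rig import env, optics
def cast(n,px,z):
    c=optics.calibration(n); f=200/np.tan(np.radians(c["fov_y"]/2))
    d=c["T"][:3,:3]@np.array([(px[0]-c["cx"])/f,(px[1]-c["cy"])/f,1]); o=c["T"][:3,3]
    return (o+d*(z-o[2])/d[2])[:2]
def proj(n,p):
    c=optics.calibration(n); f=200/np.tan(np.radians(c["fov_y"]/2))
    q=c["T"][:3,:3].T@(np.array(p)-c["T"][:3,3]); return np.array([c["cx"]+f*q[0]/q[2],c["cy"]+f*q[1]/q[2]])
E
python3 - <<'E'
from h import *
t=cv2.imread("pics/top0.png"); s=cv2.imread("pics/side0.png")
a=cv2.resize(t[190:250,350:500],None,fx=5,fy=5,interpolation=cv2.INTER_CUBIC)
b=cv2.resize(s[145:220,325:400],None,fx=4,fy=4,interpolation=cv2.INTER_CUBIC)
c=cv2.resize(t[215:300,150:305],None,fx=2.8,fy=2.8,interpolation=cv2.INTER_CUBIC)
o=np.zeros((600,800,3),np.uint8); o[:a.shape[0],:a.shape[1]]=a; o[300:300+b.shape[0],:b.shape[1]]=b; o[300:300+c.shape[0],320:320+c.shape[1]]=c
cv2.imwrite("pics/c.png",o)
for k,z,p in (("pknob",.034,(167,279)),("sknob",.034,(489,220)),("y",.069,(375,215)),("g",.069,(405,216)),("b",.069,(434,218)),("r",.069,(474,218))): print(k,cast("top",p,z).round(4))
E
```

```text
pknob [0.4614 0.3162]
sknob [ 0.5613 -0.3445]
y [ 0.5769 -0.1078]
g [ 0.5731 -0.1664]
b [ 0.5674 -0.2227]
r [ 0.565  -0.3004]
```

View pics/c.png

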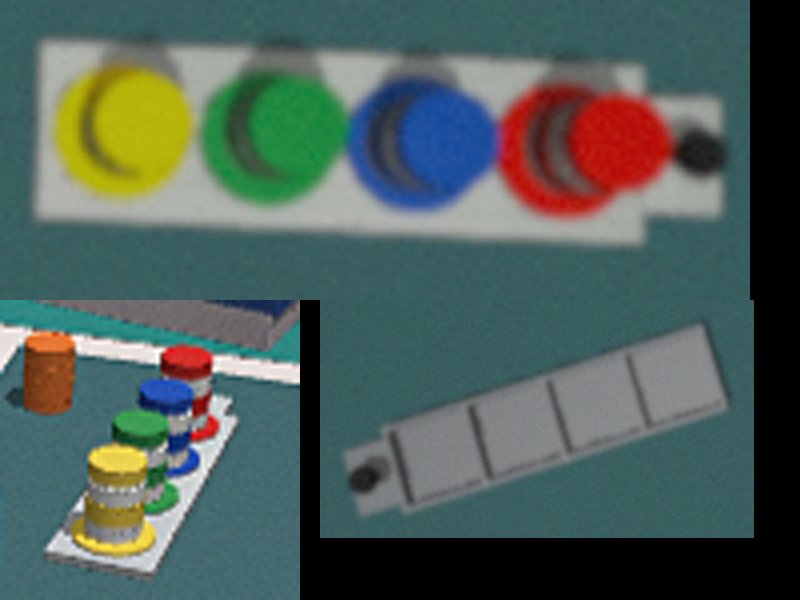

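The crop shows the lid centres at about (142,123), (298,128), (448,136) and (620,141), in 5x pixels. The rack corners are sharp enough to cast.

Run:
```python
from h import *
t=cv2.imread("pics/top0.png"); 
P=np.array([cast("top",p,.016) for p in [(172.5,260.7),(287.5,222.9),(295.4,252.5),(181.4,289.3)]])
print("paint corners",P.round(4).tolist(),"ctr",P.mean(0).round(4),"len",np.linalg.norm(P[0]-P[1]),np.linalg.norm(P[2]-P[3]),"w",np.linalg.norm(P[0]-P[3]),np.linalg.norm(P[1]-P[2]))
d=(P[0]+P[3]-P[1]-P[2]);d/=np.linalg.norm(d);print("dir",d,np.degrees(np.arctan2(d[1],d[0])))
for i,y in enumerate((.093,.031,-.031,-.093)): print("cell",i+1,(P.mean(0)+d*y).round(4))
S=np.array([cast("top",p,.010) for p in [(358,198),(479,203),(478.4,238.8),(357,233.6)]])
e=(S[0]+S[3]-S[1]-S[2]);e/=np.linalg.norm(e);print("stor ctr",S.mean(0).round(4),"len",np.linalg.norm(S[0]-S[1]),"w",np.linalg.norm(S[0]-S[3]),"ang",np.degrees(np.arctan2(e[1],e[0])))
for n,y in zip("ygbr",(.093,.031,-.031,-.093)): print("disc",n,(S.mean(0)+e*y).round(4))
for n,p in zip("ygbr",[(142,123),(298,128),(448,136),(620,141)]): print("lid",n,cast("top",(350+p[0]/5-.4,190+p[1]/5-.4),.069).round(4))
# side: lid tops (4x crop at 325,145; pasted y 300)
for n,p in zip("ygbr",[(118,458),(141,422),(166,390),(187,357)]): print("side lid",n,cast("side",(325+p[0]/4-.4,145+(p[1]-300)/4-.4),.069).round(4))
for p in [(340,241),(368,241),(380,318),(343,321)]: print("side paint corner",cast("side",p,.016).round(4))
```

```text
paint corners [[0.497, 0.3127], [0.5687, 0.0697], [0.5064, 0.0545], [0.4377, 0.2934]] ctr [0.5025 0.1826] len 0.253312424926871 0.24856171888858555 w 0.06234529052158555 0.06407768990745026
dir [-0.27977603  0.9600653 ] 106.24683779054452
cell 1 [0.4764 0.2719]
cell 2 [0.4938 0.2123]
cell 3 [0.5111 0.1528]
cell 4 [0.5285 0.0933]
stor ctr [ 0.5703 -0.2061] len 0.2561737535646553 w 0.07562833494648886 ang 85.81694428072846
disc y [ 0.5771 -0.1133]
disc g [ 0.5725 -0.1751]
disc b [ 0.568 -0.237]
disc r [ 0.5635 -0.2988]
lid y [ 0.5783 -0.1137]
lid g [ 0.5744 -0.1746]
lid b [ 0.5695 -0.233 ]
lid r [ 0.5655 -0.2997]
side lid y [ 0.5762 -0.1128]
side lid g [ 0.5727 -0.1721]
side lid b [ 0.5662 -0.2305]
side lid r [ 0.5623 -0.2946]
side paint corner [0.5641 0.0822]
side paint corner [0.5015 0.0617]
side paint corner [0.4345 0.2993]
side paint corner [0.4978 0.327 ]
```

```bash
cat >> h.py <<'E'
J=dict(y=(.5775,-.1133),g=(.5735,-.174),b=(.568,-.2325),r=(.564,-.298))
C={1:(.4764,.272),2:(.4938,.2123),3:(.5111,.1528),4:(.5285,.0933)}
def to(x,y,z,yaw,n):
    "per-row tool shift (40mm units) and roll (5deg units) to bring tool y axis to yaw deg, TCP to x,y,z"
    s=env.observe(); R=np.array(s["tool_rot"]); p=np.array(s["position"])
    y0=np.degrees(np.arctan2(R[1,1],R[0,1])); dr=(y0-yaw+90)%180-90
    d=np.array([x,y,z])-p; A=np.zeros((3,3))
    for k in range(n):
        a=np.radians(dr/n*k); c,q=np.cos(a),np.sin(a); A+=R@np.array([[c,-q,0],[q,c,0],[0,0,1]])
    v=np.linalg.solve(A,d)
    print("t",round(s["time_s"],2),"p",p.round(4),"yaw",y0.round(1),"w",round(s["grip_width"],4),"F",np.round(s["ft_force"],1))
    print(n,"rows linear",(v/.04).round(2).tolist(),"roll",round(dr/n/5,3),"tot roll",dr.round(1))
E
python3 -c "
from h import *
to(*J['r'],.15,-4.2,24)"
```

```text
t 0.1 p [0.1374 0.5323 0.2308] yaw 75.5 w 0.0854 F [0.1 0.4 0. ]
24 rows linear [-1.04, -0.19, 0.08] roll 0.664 tot roll 79.7
```

```bash
python3 -m jog '[{"linear":[-0.8,-0.15,0.05],"roll":0.53},{"linear":[-0.8,-0.15,0.05],"roll":0.53},{"linear":[-0.8,-0.15,0.05],"roll":0.53},{"linear":[-0.8,-0.15,0.05],"roll":0.53},{"linear":[-0.8,-0.15,0.05],"roll":0.53},{"linear":[-0.8,-0.15,0.05],"roll":0.53},{"linear":[-0.8,-0.15,0.05],"roll":0.53},{"linear":[-0.8,-0.15,0.05],"roll":0.53},{"linear":[-0.8,-0.15,0.05],"roll":0.53},{"linear":[-0.8,-0.15,0.05],"roll":0.53},{"linear":[-0.8,-0.15,0.05],"roll":0.53},{"linear":[-0.8,-0.15,0.05],"roll":0.53}]' 0.6 40
python3 -c "
from h import *
to(*J['r'],.15,-4.2,18)"
```

```text
time_s: 1.1
position: [0.4352, 0.2848, 0.2069]
tool_rot: [[-0.689, 0.724, -0.001], [0.724, 0.689, -0.0], [0.0, -0.001, -1.0]]
ft_force: [0.6, 1.1, -0.2]
grip_width: 0.0683
gripper_force: 0.0
t 1.1 p [0.4352 0.2848 0.2069] yaw 43.6 w 0.0683 F [ 0.6  1.1 -0.2]
18 rows linear [-0.84, -0.13, 0.08] roll 0.531 tot roll 47.8
```

```bash
python3 -m jog '[{"linear":[-0.84,-0.13,0.08],"roll":0.53},{"linear":[-0.84,-0.13,0.08],"roll":0.53},{"linear":[-0.84,-0.13,0.08],"roll":0.53},{"linear":[-0.84,-0.13,0.08],"roll":0.53},{"linear":[-0.84,-0.13,0.08],"roll":0.53},{"linear":[-0.84,-0.13,0.08],"roll":0.53},{"linear":[-0.84,-0.13,0.08],"roll":0.53},{"linear":[-0.84,-0.13,0.08],"roll":0.53},{"linear":[-0.84,-0.13,0.08],"roll":0.53},{"linear":[-0.84,-0.13,0.08],"roll":0.53},{"linear":[-0.84,-0.13,0.08],"roll":0.53},{"linear":[-0.84,-0.13,0.08],"roll":0.53}]' >/dev/null
python3 -m jog '[{"linear":[-0.84,-0.13,0.08],"roll":0.53},{"linear":[-0.84,-0.13,0.08],"roll":0.53},{"linear":[-0.84,-0.13,0.08],"roll":0.53},{"linear":[-0.84,-0.13,0.08],"roll":0.53},{"linear":[-0.6,-0.13,0.08],"roll":0.53},{"linear":[-0.3,-0.13,0.08],"roll":0.53},{"linear":[0,0,0]},{"linear":[0,0,0]}]' >/dev/null
python3 -c "
from h import *
to(*J['r'],.15,-4.2,2)"
```

```text
t 2.1 p [ 0.5745 -0.0931  0.1683] yaw 11.8 w 0.0679 F [0.4 1.  0.5]
2 rows linear [-2.53, -0.48, 0.23] roll 1.598 tot roll 16.0invalid input
```

```bash
python3 -m jog '[{"linear":[-0.84,-0.16,0.08],"roll":0.53},{"linear":[-0.84,-0.16,0.08],"roll":0.53},{"linear":[-0.84,-0.16,0.08],"roll":0.53},{"linear":[-0.84,-0.16,0.08],"roll":0.53},{"linear":[-0.84,-0.16,0.08],"roll":0.53},{"linear":[-0.6,-0.16,0.06],"roll":0.53},{"linear":[-0.26,0,0],"roll":0},{"linear":[0,0,0],"roll":0},{"linear":[0,0,0],"roll":0}]' >/dev/null
python3 -c "
from h import *
to(*J['r'],.033,-4.2,6)
cv2.imwrite('pics/t1.png',cv2.resize(optics.get_image('side')[120:240,280:440,::-1],None,fx=4,fy=4))"
```

```text
t 2.85 p [ 0.5545 -0.2953  0.1503] yaw -3.9 w 0.0683 F [-0.1 -0.1 -0.3]
6 rows linear [-0.01, 0.04, 0.49] roll 0.009 tot roll 0.3
```

View pics/t1.png

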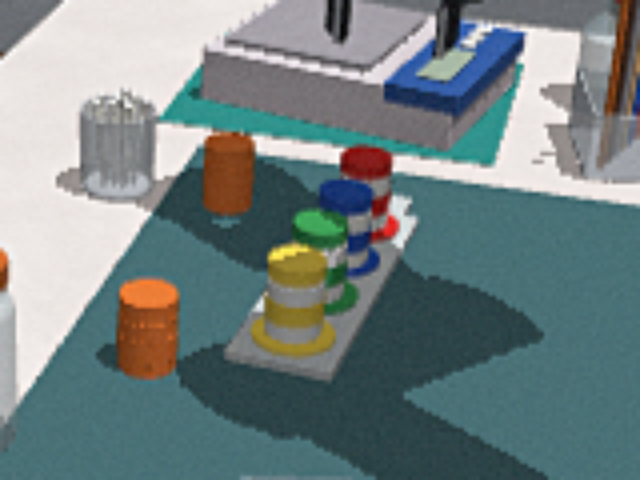

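The open fingers straddle the red lid, at about (340,30) and (448,30), above the lid at (366,160). I'll descend, close and lift.

```bash
python3 -m jog '[{"linear":[-0.03,0.12,0.4],"roll":0},{"linear":[-0.03,0.12,0.5],"roll":0},{"linear":[0,0,0.5],"roll":0},{"linear":[0,0,0.5],"roll":0},{"linear":[0,0,0.4],"roll":0},{"linear":[0,0,0.35],"roll":0},{"linear":[0,0,0.28],"roll":0},{"linear":[0,0,0],"roll":0},{"linear":[0,0,0],"roll":0}]' | sed -n '1,2p;4,6p'
python3 -m jog '[{"linear":[0,0,0],"roll":0},{"linear":[0,0,0],"roll":0},{"linear":[0,0,0],"roll":0},{"linear":[0,0,0],"roll":0},{"linear":[0,0,0],"roll":0},{"linear":[0,0,0],"roll":0},{"linear":[0,0,0],"roll":0},{"linear":[0,0,0],"roll":0}]' -1 40
```

```text
time_s: 3.65
position: [0.5642, -0.298, 0.0335]
ft_force: [-0.6, -0.3, 0.2]
grip_width: 0.068
gripper_force: 0.0
time_s: 4.32
position: [0.5643, -0.2992, 0.0346]
tool_rot: [[0.069, 0.998, 0.002], [0.998, -0.069, -0.001], [-0.001, 0.002, -1.0]]
ft_force: [0.3, 1.4, 5.7]
grip_width: 0.0391
gripper_force: 40.4
```

```bash
python3 -m jog '[{"linear":[0,0,-0.2],"roll":0},{"linear":[0,0,-0.5],"roll":0},{"linear":[0,0,-0.5],"roll":0},{"linear":[0,0,-0.5],"roll":0},{"linear":[0,0,-0.5],"roll":0},{"linear":[0,0,-0.3],"roll":0},{"linear":[0,0,-0.1],"roll":0},{"linear":[0,0,0],"roll":0}]' | sed -n '2p;4,6p'
python3 -c "
from h import *
to(*C[1],.14,16.25,20)"
```

```text
position: [0.564, -0.2992, 0.1385]
ft_force: [0.2, -0.0, -1.2]
grip_width: 0.0389
gripper_force: 40.3
t 4.98 p [ 0.564  -0.2992  0.1385] yaw -4.0 w 0.0389 F [ 0.2 -0.  -1.2]
20 rows linear [0.73, -0.04, -0.0] roll -0.202 tot roll -20.2
```

```bash
python3 -m jog '[{"linear":[0.2,-0.04,0],"roll":-0.2},{"linear":[0.4,-0.04,0],"roll":-0.2},{"linear":[0.6,-0.04,0],"roll":-0.2},{"linear":[0.75,-0.04,0],"roll":-0.2},{"linear":[0.8,-0.04,0],"roll":-0.2},{"linear":[0.8,-0.04,0],"roll":-0.2},{"linear":[0.8,-0.04,0],"roll":-0.2},{"linear":[0.8,-0.04,0],"roll":-0.2},{"linear":[0.8,-0.04,0],"roll":-0.2},{"linear":[0.8,-0.04,0],"roll":-0.2},{"linear":[0.8,-0.04,0],"roll":-0.2},{"linear":[0.8,-0.04,0],"roll":-0.2}]' | sed -n '2p;4,6p'
python3 -m jog '[{"linear":[0.8,-0.04,0],"roll":-0.2},{"linear":[0.8,-0.04,0],"roll":-0.2},{"linear":[0.8,-0.04,0],"roll":-0.2},{"linear":[0.8,-0.04,0],"roll":-0.2},{"linear":[0.8,-0.04,0],"roll":-0.2},{"linear":[0.7,-0.04,0],"roll":-0.2},{"linear":[0.5,-0.04,0],"roll":-0.2},{"linear":[0.3,-0.04,0],"roll":-0.2},{"linear":[0.15,0,0],"roll":0},{"linear":[0,0,0],"roll":0},{"linear":[0,0,0],"roll":0}]' | sed -n '2p;4,6p'
python3 -c "
from h import *
to(*C[1],.0255,16.25,1)"
```

```text
position: [0.5303, 0.0358, 0.1362]
ft_force: [0.4, -0.3, -1.2]
grip_width: 0.0393
gripper_force: 40.3
position: [0.4755, 0.2522, 0.137]
ft_force: [0.2, -0.8, -0.3]
grip_width: 0.039
gripper_force: 40.3
t 6.9 p [0.4755 0.2522 0.137 ] yaw 16.0 w 0.039 F [ 0.2 -0.8 -0.3]
1 rows linear [0.47, 0.16, 2.79] roll -0.051 tot roll -0.3
```

```bash
python3 -m jog '[{"linear":[0.24,0.08,0.2],"roll":0},{"linear":[0.23,0.08,0.4],"roll":0},{"linear":[0,0,0.5],"roll":0},{"linear":[0,0,0.5],"roll":0},{"linear":[0,0,0.4],"roll":0},{"linear":[0,0,0.3],"roll":0},{"linear":[0,0,0.2],"roll":0},{"linear":[0,0,0.1],"roll":0},{"linear":[0,0,0],"roll":0},{"linear":[0,0,0],"roll":0}]' | sed -n '2p;4,6p'
python3 -c "
from h import *
to(*C[1],.0255,16.25,1)
cv2.imwrite('pics/t2.png',cv2.resize(optics.get_image('side')[210:350,290:430,::-1],None,fx=4,fy=4))
cv2.imwrite('pics/t2t.png',optics.get_image('top')[:,:,::-1])"
```

```text
position: [0.4768, 0.2726, 0.0336]
ft_force: [0.1, -0.6, -1.6]
grip_width: 0.0387
gripper_force: 40.3
t 7.73 p [0.4768 0.2726 0.0336] yaw 16.0 w 0.0387 F [ 0.1 -0.6 -1.6]
1 rows linear [-0.01, -0.01, 0.2] roll -0.052 tot roll -0.3
```

View pics/t2.png

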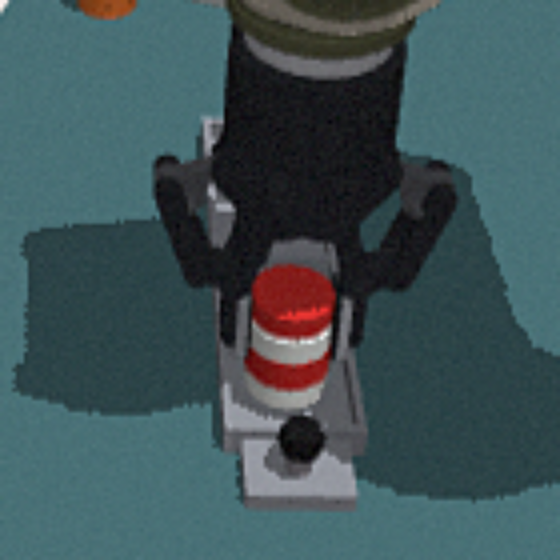

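The red jar at (290,340) hangs centred in the end cell by the knob (300,440) and leaves side clearance. I'll lower it gently onto the floor.

```bash
python3 -m jog '[{"linear":[0,0,0.07],"roll":0},{"linear":[0,0,0.07],"roll":0},{"linear":[0,0,0.05],"roll":0},{"linear":[0,0,0],"roll":0},{"linear":[0,0,0],"roll":0}]' | sed -n '2p;4,6p'
```

```text
position: [0.4763, 0.2726, 0.0256]
ft_force: [0.1, -0.0, -1.0]
grip_width: 0.039
gripper_force: 40.5
```

```bash
python3 -m jog '[{"linear":[0,0,0.03],"roll":0},{"linear":[0,0,0.03],"roll":0},{"linear":[0,0,0],"roll":0}]' | sed -n '2p;4,6p'
```

```text
position: [0.4764, 0.2727, 0.0255]
ft_force: [-6.8, -2.9, 23.1]
grip_width: 0.0393
gripper_force: 42.7
```

```bash
python3 -m jog '[{"linear":[0,0,-0.04],"roll":0},{"linear":[0,0,0],"roll":0},{"linear":[0,0,0],"roll":0}]' | sed -n '2p;4,6p'
python3 -m jog '[{"linear":[0,0,0],"roll":0},{"linear":[0,0,0],"roll":0},{"linear":[0,0,0],"roll":0},{"linear":[0,0,0],"roll":0},{"linear":[0,0,0],"roll":0},{"linear":[0,0,0],"roll":0}]' 0.6| sed -n '2p;4,6p'
python3 -m jog '[{"linear":[0,0,-0.2],"roll":0},{"linear":[0,0,-0.4],"roll":0},{"linear":[0,0,-0.6],"roll":0},{"linear":[0,0,-0.7],"roll":0},{"linear":[0,0,-0.5],"roll":0},{"linear":[0,0,-0.3],"roll":0},{"linear":[0,0,0],"roll":0}]'| sed -n '2p;4,6p'
python3 -c "
from h import *
to(*J['b'],.13,-4.2,20)"
```

```text
position: [0.4766, 0.2728, 0.0256]
ft_force: [-2.8, 0.2, 8.1]
grip_width: 0.0386
gripper_force: 41.4
position: [0.4764, 0.2726, 0.0248]
ft_force: [-0.2, -0.1, -0.0]
grip_width: 0.0684
gripper_force: 0.0
position: [0.4775, 0.273, 0.1362]
ft_force: [0.5, 0.0, 0.4]
grip_width: 0.0682
gripper_force: 0.0
t 9.83 p [0.4775 0.273  0.1362] yaw 16.0 w 0.0682 F [0.5 0.  0.4]
20 rows linear [-0.64, 0.04, 0.01] roll 0.202 tot roll 20.2
```

```bash
python3 -m jog '[{"linear":[-0.3,0.04,0],"roll":0.22},{"linear":[-0.6,0.04,0],"roll":0.22},{"linear":[-0.8,0.04,0],"roll":0.22},{"linear":[-0.8,0.04,0],"roll":0.22},{"linear":[-0.8,0.04,0],"roll":0.22},{"linear":[-0.8,0.04,0],"roll":0.22},{"linear":[-0.8,0.04,0],"roll":0.22},{"linear":[-0.8,0.04,0],"roll":0.22},{"linear":[-0.8,0.04,0],"roll":0.22},{"linear":[-0.8,0.04,0],"roll":0.22},{"linear":[-0.8,0.04,0],"roll":0.22},{"linear":[-0.8,0.04,0],"roll":0.22}]' | sed -n '2p'
python3 -m jog '[{"linear":[-0.8,0.04,0],"roll":0.22},{"linear":[-0.8,0.04,0],"roll":0.22},{"linear":[-0.8,0.04,0],"roll":0.22},{"linear":[-0.7,0.04,0],"roll":0.22},{"linear":[-0.5,0.04,0],"roll":0.22},{"linear":[-0.3,0.04,0],"roll":0.22},{"linear":[0,0,0],"roll":0},{"linear":[0,0,0],"roll":0},{"linear":[0,0,0],"roll":0}]' | sed -n '2p'
python3 -c "
from h import *
to(*J['b'],.033,-4.2,1)
cv2.imwrite('pics/t3.png',optics.get_image('side')[:,:,::-1])"
```

```text
position: [0.5533, -0.0768, 0.1315]
position: [0.5648, -0.2292, 0.1325]
t 11.58 p [ 0.5648 -0.2292  0.1325] yaw -3.7 w 0.0685 F [-0.2  0.3  0.6]
1 rows linear [-0.08, 0.09, 2.49] roll 0.095 tot roll 0.5
```

View pics/t3.png

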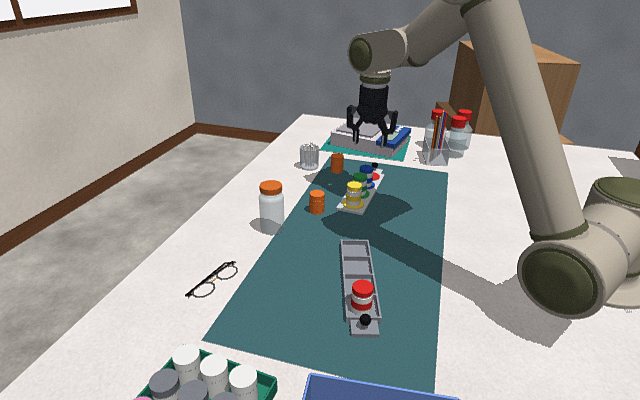

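The red jar stands upright in the knob cell (362,292), the bottle and decoys are untouched, and the gripper hovers over blue (366,172). Blue is next.

```bash
python3 -m jog '[{"linear":[-0.08,0.08,0.3],"roll":0.1},{"linear":[0,0,0.4],"roll":0},{"linear":[0,0,0.5],"roll":0},{"linear":[0,0,0.5],"roll":0},{"linear":[0,0,0.4],"roll":0},{"linear":[0,0,0.3],"roll":0},{"linear":[0,0,0.1],"roll":0},{"linear":[0,0,0],"roll":0},{"linear":[0,0,0],"roll":0}]' | sed -n '2p;4,6p'
python3 -m jog '[{"linear":[0,0,0],"roll":0},{"linear":[0,0,0],"roll":0},{"linear":[0,0,0],"roll":0},{"linear":[0,0,0],"roll":0},{"linear":[0,0,0],"roll":0},{"linear":[0,0,0],"roll":0},{"linear":[0,0,0],"roll":0},{"linear":[0,0,0],"roll":0}]' -1 40 | sed -n '2p;4,6p'
```

```text
position: [0.5684, -0.2336, 0.0331]
ft_force: [0.1, 0.4, 0.7]
grip_width: 0.0682
gripper_force: 0.0
position: [0.5685, -0.234, 0.0339]
ft_force: [-1.0, 0.6, 6.0]
grip_width: 0.0391
gripper_force: 40.5
```

```bash
python3 -m jog '[{"linear":[0,0,-0.2],"roll":0},{"linear":[0,0,-0.5],"roll":0},{"linear":[0,0,-0.5],"roll":0},{"linear":[0,0,-0.5],"roll":0},{"linear":[0,0,-0.5],"roll":0},{"linear":[0,0,-0.3],"roll":0},{"linear":[0,0,-0.1],"roll":0},{"linear":[0,0,0],"roll":0}]' | sed -n '2p;4,6p'
python3 -c "
from h import *
to(*C[2],.14,16.25,18)"
```

```text
position: [0.5683, -0.2339, 0.1379]
ft_force: [-0.1, 0.1, -1.6]
grip_width: 0.0393
gripper_force: 40.4
t 13.72 p [ 0.5683 -0.2339  0.1379] yaw -4.3 w 0.0393 F [-0.1  0.1 -1.6]
18 rows linear [0.63, -0.04, -0.0] roll -0.228 tot roll -20.5
```

```bash
python3 -m jog '[{"linear":[0.2,-0.04,0],"roll":-0.23},{"linear":[0.4,-0.04,0],"roll":-0.23},{"linear":[0.6,-0.04,0],"roll":-0.23},{"linear":[0.75,-0.04,0],"roll":-0.23},{"linear":[0.8,-0.04,0],"roll":-0.23},{"linear":[0.8,-0.04,0],"roll":-0.23},{"linear":[0.8,-0.04,0],"roll":-0.23},{"linear":[0.8,-0.04,0],"roll":-0.23},{"linear":[0.8,-0.04,0],"roll":-0.23},{"linear":[0.8,-0.04,0],"roll":-0.23},{"linear":[0.8,-0.04,0],"roll":-0.23},{"linear":[0.8,-0.04,0],"roll":-0.23}]' | sed -n '2p'
python3 -m jog '[{"linear":[0.8,-0.04,0],"roll":-0.23},{"linear":[0.8,-0.04,0],"roll":-0.23},{"linear":[0.6,-0.04,0],"roll":-0.23},{"linear":[0.4,-0.04,0],"roll":-0.23},{"linear":[0.3,-0.04,0],"roll":-0.23},{"linear":[0.15,-0.04,0],"roll":-0.23},{"linear":[0,0,0],"roll":0},{"linear":[0,0,0],"roll":0},{"linear":[0,0,0],"roll":0}]' | sed -n '2p;4,6p'
python3 -c "
from h import *
to(*C[2],.0265,16.25,1)"
```

```text
position: [0.5306, 0.1011, 0.1361]
position: [0.4989, 0.2152, 0.1368]
ft_force: [-0.3, -0.2, -1.0]
grip_width: 0.0394
gripper_force: 40.4
t 15.47 p [0.4989 0.2152 0.1368] yaw 16.4 w 0.0394 F [-0.3 -0.2 -1. ]
1 rows linear [-0.03, -0.14, 2.76] roll 0.02 tot roll 0.1
```

```bash
python3 -m jog '[{"linear":[-0.03,-0.14,0.2],"roll":0},{"linear":[0,0,0.4],"roll":0},{"linear":[0,0,0.5],"roll":0},{"linear":[0,0,0.5],"roll":0},{"linear":[0,0,0.4],"roll":0},{"linear":[0,0,0.3],"roll":0},{"linear":[0,0,0.2],"roll":0},{"linear":[0,0,0.15],"roll":0},{"linear":[0,0,0.08],"roll":0},{"linear":[0,0,0],"roll":0},{"linear":[0,0,0],"roll":0}]' | sed -n '2p;4,6p'
python3 -m jog '[{"linear":[0,0,0.02],"roll":0},{"linear":[0,0,0.02],"roll":0},{"linear":[0,0,0],"roll":0}]' | sed -n '2p;4,6p'
```

```text
position: [0.494, 0.2131, 0.0282]
ft_force: [0.2, -0.9, -0.3]
grip_width: 0.0392
gripper_force: 40.4
position: [0.4938, 0.2132, 0.0263]
ft_force: [-0.6, -0.3, 0.3]
grip_width: 0.039
gripper_force: 40.4
```

```bash
python3 -m jog '[{"linear":[0,0,0.02],"roll":0},{"linear":[0,0,0.02],"roll":0},{"linear":[0,0,0],"roll":0}]' | sed -n '2p;4,6p'
```

```text
position: [0.4938, 0.2132, 0.0249]
ft_force: [-1.1, 0.7, 3.2]
grip_width: 0.0391
gripper_force: 40.7
```

In contact, so I'll release and go for green.

```bash
python3 -m jog '[{"linear":[0,0,0],"roll":0},{"linear":[0,0,0],"roll":0},{"linear":[0,0,0],"roll":0},{"linear":[0,0,0],"roll":0},{"linear":[0,0,0],"roll":0},{"linear":[0,0,0],"roll":0}]' 0.6| sed -n '2p;4,6p'
python3 -m jog '[{"linear":[0,0,-0.2],"roll":0},{"linear":[0,0,-0.4],"roll":0},{"linear":[0,0,-0.6],"roll":0},{"linear":[0,0,-0.7],"roll":0},{"linear":[0,0,-0.5],"roll":0},{"linear":[0,0,-0.3],"roll":0},{"linear":[0,0,0],"roll":0}]'| sed -n '2p;4,6p'
python3 -c "
from h import *
to(*J['g'],.13,-4.2,16)"
```

```text
position: [0.4937, 0.2132, 0.0245]
ft_force: [0.1, -0.3, 0.0]
grip_width: 0.0686
gripper_force: 0.0
position: [0.4948, 0.2135, 0.1357]
ft_force: [-0.2, -0.3, 0.5]
grip_width: 0.0682
gripper_force: 0.0
t 17.97 p [0.4948 0.2135 0.1357] yaw 16.4 w 0.0682 F [-0.2 -0.3  0.5]
16 rows linear [-0.62, 0.05, 0.01] roll 0.258 tot roll 20.6
```

```bash
python3 -m jog '[{"linear":[-0.3,0.05,0],"roll":0.26},{"linear":[-0.6,0.05,0],"roll":0.26},{"linear":[-0.8,0.05,0],"roll":0.26},{"linear":[-0.8,0.05,0],"roll":0.26},{"linear":[-0.8,0.05,0],"roll":0.26},{"linear":[-0.8,0.05,0],"roll":0.26},{"linear":[-0.8,0.05,0],"roll":0.26},{"linear":[-0.8,0.05,0],"roll":0.26},{"linear":[-0.8,0.05,0],"roll":0.26},{"linear":[-0.8,0.05,0],"roll":0.26},{"linear":[-0.8,0.05,0],"roll":0.26}]' | sed -n '2p'
python3 -m jog '[{"linear":[-0.7,0.05,0],"roll":0.26},{"linear":[-0.5,0.05,0],"roll":0.26},{"linear":[-0.3,0.05,0],"roll":0.26},{"linear":[-0.2,0.05,0],"roll":0.26},{"linear":[-0.1,0.05,0],"roll":0.26},{"linear":[0,0,0],"roll":0},{"linear":[0,0,0],"roll":0},{"linear":[0,0,0],"roll":0}]' | sed -n '2p'
python3 -c "
from h import *
to(*J['g'],.033,-4.2,1)"
```

```text
position: [0.5675, -0.1044, 0.1311]
position: [0.5787, -0.173, 0.1325]
t 19.55 p [ 0.5787 -0.173   0.1325] yaw -4.3 w 0.0682 F [0.4 0.5 0.5]
1 rows linear [-0.04, -0.13, 2.49] roll -0.02 tot roll -0.1
```

```bash
python3 -m jog '[{"linear":[-0.04,-0.13,0.3],"roll":0},{"linear":[0,0,0.4],"roll":0},{"linear":[0,0,0.5],"roll":0},{"linear":[0,0,0.5],"roll":0},{"linear":[0,0,0.4],"roll":0},{"linear":[0,0,0.3],"roll":0},{"linear":[0,0,0.1],"roll":0},{"linear":[0,0,0],"roll":0},{"linear":[0,0,0],"roll":0}]' | sed -n '2p;4,6p'
python3 -m jog '[{"linear":[0,0,0],"roll":0},{"linear":[0,0,0],"roll":0},{"linear":[0,0,0],"roll":0},{"linear":[0,0,0],"roll":0},{"linear":[0,0,0],"roll":0},{"linear":[0,0,0],"roll":0},{"linear":[0,0,0],"roll":0},{"linear":[0,0,0],"roll":0}]' -1 40 | sed -n '2p;4,6p'
```

```text
position: [0.5738, -0.1749, 0.0332]
ft_force: [0.1, -0.3, -0.1]
grip_width: 0.0685
gripper_force: 0.0
position: [0.5739, -0.1754, 0.0336]
ft_force: [-0.3, 1.1, 6.3]
grip_width: 0.0391
gripper_force: 40.4
```

```bash
python3 -m jog '[{"linear":[0,0,-0.2],"roll":0},{"linear":[0,0,-0.5],"roll":0},{"linear":[0,0,-0.5],"roll":0},{"linear":[0,0,-0.5],"roll":0},{"linear":[0,0,-0.5],"roll":0},{"linear":[0,0,-0.3],"roll":0},{"linear":[0,0,-0.1],"roll":0},{"linear":[0,0,0],"roll":0}]' | sed -n '2p;4,6p'
python3 -c "
from h import *
to(*C[3],.138,16.25,15)"
```

```text
position: [0.5737, -0.1753, 0.1376]
ft_force: [0.2, -0.6, -1.7]
grip_width: 0.0386
gripper_force: 40.4
t 21.63 p [ 0.5737 -0.1753  0.1376] yaw -4.4 w 0.0386 F [ 0.2 -0.6 -1.7]
15 rows linear [0.56, -0.05, -0.0] roll -0.275 tot roll -20.6
```

```bash
python3 -m jog '[{"linear":[0.2,-0.06,0],"roll":-0.275},{"linear":[0.4,-0.06,0],"roll":-0.275},{"linear":[0.6,-0.06,0],"roll":-0.275},{"linear":[0.75,-0.06,0],"roll":-0.275},{"linear":[0.8,-0.06,0],"roll":-0.275},{"linear":[0.8,-0.06,0],"roll":-0.275},{"linear":[0.8,-0.06,0],"roll":-0.275},{"linear":[0.8,-0.06,0],"roll":-0.275},{"linear":[0.8,-0.06,0],"roll":-0.275}]' | sed -n '2p'
python3 -m jog '[{"linear":[0.7,-0.06,0],"roll":-0.275},{"linear":[0.6,-0.06,0],"roll":-0.275},{"linear":[0.5,-0.06,0],"roll":-0.275},{"linear":[0.3,-0.06,0],"roll":-0.275},{"linear":[0.2,-0.06,0],"roll":-0.275},{"linear":[0.15,-0.06,0],"roll":-0.275},{"linear":[0,0,0],"roll":0},{"linear":[0,0,0],"roll":0},{"linear":[0,0,0],"roll":0}]' | sed -n '2p;4,6p'
python3 -c "
from h import *
to(*C[3],.0265,16.25,1)"
```

```text
position: [0.5419, 0.0647, 0.1356]
position: [0.5122, 0.1546, 0.1365]
ft_force: [-0.8, -0.2, -1.7]
grip_width: 0.0389
gripper_force: 40.4
t 23.13 p [0.5122 0.1546 0.1365] yaw 16.2 w 0.0389 F [-0.8 -0.2 -1.7]
1 rows linear [-0.03, -0.04, 2.75] roll -0.016 tot roll -0.1
```

```bash
python3 -m jog '[{"linear":[-0.03,-0.04,0.2],"roll":0},{"linear":[0,0,0.4],"roll":0},{"linear":[0,0,0.5],"roll":0},{"linear":[0,0,0.5],"roll":0},{"linear":[0,0,0.4],"roll":0},{"linear":[0,0,0.3],"roll":0},{"linear":[0,0,0.2],"roll":0},{"linear":[0,0,0.15],"roll":0},{"linear":[0,0,0.08],"roll":0},{"linear":[0,0,0.02],"roll":0},{"linear":[0,0,0.02],"roll":0},{"linear":[0,0,0],"roll":0}]' | sed -n '2p;4,6p'
python3 -m jog '[{"linear":[0,0,0.02],"roll":0},{"linear":[0,0,0.02],"roll":0},{"linear":[0,0,0],"roll":0}]' | sed -n '2p;4,6p'
```

```text
position: [0.5109, 0.1537, 0.0261]
ft_force: [-0.2, -0.5, -0.7]
grip_width: 0.0388
gripper_force: 40.4
position: [0.5109, 0.1538, 0.0246]
ft_force: [-1.5, -0.5, 2.3]
grip_width: 0.0393
gripper_force: 40.7
```

```bash
python3 -m jog '[{"linear":[0,0,0],"roll":0},{"linear":[0,0,0],"roll":0},{"linear":[0,0,0],"roll":0},{"linear":[0,0,0],"roll":0},{"linear":[0,0,0],"roll":0},{"linear":[0,0,0],"roll":0}]' 0.6| sed -n '2p;4,6p'
python3 -m jog '[{"linear":[0,0,-0.2],"roll":0},{"linear":[0,0,-0.4],"roll":0},{"linear":[0,0,-0.6],"roll":0},{"linear":[0,0,-0.7],"roll":0},{"linear":[0,0,-0.5],"roll":0},{"linear":[0,0,-0.3],"roll":0},{"linear":[0,0,0],"roll":0}]'| sed -n '2p;4,6p'
python3 -c "
from h import *
to(*J['y'],.13,-4.2,13)"
```

```text
position: [0.5106, 0.1537, 0.0241]
ft_force: [0.4, 0.6, -0.6]
grip_width: 0.0683
gripper_force: 0.0
position: [0.5118, 0.1539, 0.1352]
ft_force: [0.8, 0.1, 0.5]
grip_width: 0.0682
gripper_force: 0.0
t 25.47 p [0.5118 0.1539 0.1352] yaw 16.2 w 0.0682 F [0.8 0.1 0.5]
13 rows linear [-0.53, 0.06, 0.01] roll 0.315 tot roll 20.4
```

```bash
python3 -m jog '[{"linear":[-0.3,0.05,0],"roll":0.315},{"linear":[-0.6,0.05,0],"roll":0.315},{"linear":[-0.8,0.05,0],"roll":0.315},{"linear":[-0.8,0.05,0],"roll":0.315},{"linear":[-0.8,0.05,0],"roll":0.315},{"linear":[-0.8,0.05,0],"roll":0.315},{"linear":[-0.8,0.05,0],"roll":0.315}]' | sed -n '2p'
python3 -m jog '[{"linear":[-0.7,0.05,0],"roll":0.315},{"linear":[-0.5,0.05,0],"roll":0.315},{"linear":[-0.4,0.05,0],"roll":0.315},{"linear":[-0.2,0.05,0],"roll":0.315},{"linear":[-0.15,0.05,0],"roll":0.315},{"linear":[-0.05,0.05,0],"roll":0.315},{"linear":[0,0,0],"roll":0},{"linear":[0,0,0],"roll":0},{"linear":[0,0,0],"roll":0}]' | sed -n '2p'
python3 -c "
from h import *
to(*J['y'],.033,-4.2,1)"
```

```text
position: [0.5612, -0.038, 0.1307]
position: [0.5775, -0.1144, 0.132]
t 26.8 p [ 0.5775 -0.1144  0.132 ] yaw -4.2 w 0.0683 F [ 0.4 -0.2 -0.2]
1 rows linear [0.03, -0.0, 2.48] roll 0.008 tot roll 0.0
```

```bash
python3 -m jog '[{"linear":[0.03,0,0.3],"roll":0},{"linear":[0,0,0.4],"roll":0},{"linear":[0,0,0.5],"roll":0},{"linear":[0,0,0.5],"roll":0},{"linear":[0,0,0.4],"roll":0},{"linear":[0,0,0.3],"roll":0},{"linear":[0,0,0.08],"roll":0},{"linear":[0,0,0],"roll":0},{"linear":[0,0,0],"roll":0}]' | sed -n '2p;4,6p'
python3 -m jog '[{"linear":[0,0,0],"roll":0},{"linear":[0,0,0],"roll":0},{"linear":[0,0,0],"roll":0},{"linear":[0,0,0],"roll":0},{"linear":[0,0,0],"roll":0},{"linear":[0,0,0],"roll":0},{"linear":[0,0,0],"roll":0},{"linear":[0,0,0],"roll":0}]' -1 40 | sed -n '2p;4,6p'
python3 -m jog '[{"linear":[0,0,-0.2],"roll":0},{"linear":[0,0,-0.5],"roll":0},{"linear":[0,0,-0.5],"roll":0},{"linear":[0,0,-0.5],"roll":0},{"linear":[0,0,-0.5],"roll":0},{"linear":[0,0,-0.3],"roll":0},{"linear":[0,0,-0.1],"roll":0},{"linear":[0,0,0],"roll":0}]' | sed -n '2p;4,6p'
python3 -c "
from h import *
to(*C[4],.138,16.25,12)"
```

```text
position: [0.578, -0.1139, 0.0336]
ft_force: [0.4, 0.1, 0.6]
grip_width: 0.0683
gripper_force: 0.0
position: [0.5781, -0.1142, 0.0339]
ft_force: [0.2, 0.6, 6.1]
grip_width: 0.0391
gripper_force: 40.3
position: [0.5779, -0.1141, 0.138]
ft_force: [-0.1, -0.4, -1.5]
grip_width: 0.0395
gripper_force: 40.4
t 28.88 p [ 0.5779 -0.1141  0.138 ] yaw -4.2 w 0.0395 F [-0.1 -0.4 -1.5]
12 rows linear [0.44, -0.06, -0.0] roll -0.341 tot roll -20.5
```

```bash
python3 -m jog '[{"linear":[0.2,-0.06,0],"roll":-0.34},{"linear":[0.4,-0.06,0],"roll":-0.34},{"linear":[0.6,-0.06,0],"roll":-0.34},{"linear":[0.7,-0.06,0],"roll":-0.34},{"linear":[0.7,-0.06,0],"roll":-0.34},{"linear":[0.7,-0.06,0],"roll":-0.34},{"linear":[0.6,-0.06,0],"roll":-0.34},{"linear":[0.5,-0.06,0],"roll":-0.34},{"linear":[0.4,-0.06,0],"roll":-0.34},{"linear":[0.25,-0.06,0],"roll":-0.34},{"linear":[0.15,-0.06,0],"roll":-0.34},{"linear":[0.1,-0.06,0],"roll":-0.34}]' | sed -n '2p'
python3 -m jog '[{"linear":[0,0,0],"roll":0},{"linear":[0,0,0],"roll":0},{"linear":[0,0,0],"roll":0}]' | sed -n '2p;4,6p'
python3 -c "
from h import *
to(*C[4],.0265,16.25,1)"
```

```text
position: [0.5344, 0.0948, 0.1364]
position: [0.5353, 0.0936, 0.1369]
ft_force: [-0.8, -0.3, -0.4]
grip_width: 0.0389
gripper_force: 40.4
t 30.13 p [0.5353 0.0936 0.1369] yaw 16.1 w 0.0389 F [-0.8 -0.3 -0.4]
1 rows linear [0.04, -0.17, 2.76] roll -0.031 tot roll -0.2
```

```bash
python3 -m jog '[{"linear":[0.04,-0.17,0.2],"roll":0},{"linear":[0,0,0.4],"roll":0},{"linear":[0,0,0.5],"roll":0},{"linear":[0,0,0.5],"roll":0},{"linear":[0,0,0.4],"roll":0},{"linear":[0,0,0.3],"roll":0},{"linear":[0,0,0.2],"roll":0},{"linear":[0,0,0.15],"roll":0},{"linear":[0,0,0.08],"roll":0},{"linear":[0,0,0.02],"roll":0},{"linear":[0,0,0.02],"roll":0},{"linear":[0,0,0],"roll":0}]' | sed -n '2p;4,6p'
python3 -m jog '[{"linear":[0,0,0.02],"roll":0},{"linear":[0,0,0.02],"roll":0},{"linear":[0,0,0],"roll":0}]' | sed -n '2p;4,6p'
```

```text
position: [0.5283, 0.0939, 0.0266]
ft_force: [0.1, -0.4, -0.6]
grip_width: 0.039
gripper_force: 40.4
position: [0.5283, 0.0939, 0.0249]
ft_force: [0.1, -0.4, 1.9]
grip_width: 0.0393
gripper_force: 40.6
```

Contact made. I'll release, retreat upward and check.

```bash
python3 -m jog '[{"linear":[0,0,0],"roll":0},{"linear":[0,0,0],"roll":0},{"linear":[0,0,0],"roll":0},{"linear":[0,0,0],"roll":0},{"linear":[0,0,0],"roll":0},{"linear":[0,0,0],"roll":0}]' 0.6| sed -n '2p;4,6p'
python3 -m jog '[{"linear":[0,0,-0.2],"roll":0},{"linear":[0,0,-0.4],"roll":0},{"linear":[0,0,-0.6],"roll":0},{"linear":[0,0,-0.7],"roll":0},{"linear":[0,0,-0.7],"roll":0},{"linear":[-0.5,0,-0.6],"roll":0},{"linear":[-0.8,0,-0.3],"roll":0},{"linear":[-0.8,0,0],"roll":0},{"linear":[-0.6,0,0],"roll":0},{"linear":[0,0,0],"roll":0},{"linear":[0,0,0],"roll":0}]'| sed -n '2p;4,6p'
python3 -c "
from h import *
a=optics.get_image('side')[130:350,180:450,::-1]; b=optics.get_image('top')[110:300,150:500,::-1]
cv2.imwrite('pics/f.png',cv2.resize(a,None,fx=2.5,fy=2.5)); cv2.imwrite('pics/ft.png',cv2.resize(b,None,fx=2.2,fy=2.2))"
```

```text
position: [0.5281, 0.0939, 0.0245]
ft_force: [-0.8, 0.9, -0.9]
grip_width: 0.0681
gripper_force: 0.0
position: [0.5581, -0.0106, 0.1648]
ft_force: [-0.5, 0.5, 0.8]
grip_width: 0.0682
gripper_force: 0.0
```

View pics/f.png

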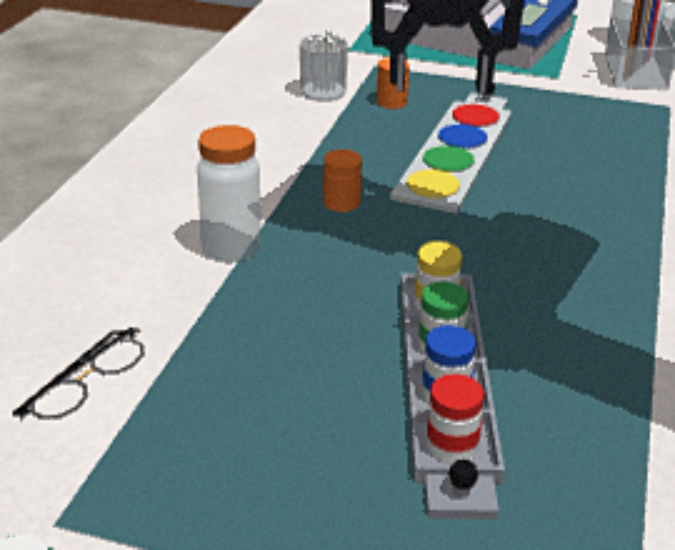

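View pics/ft.png

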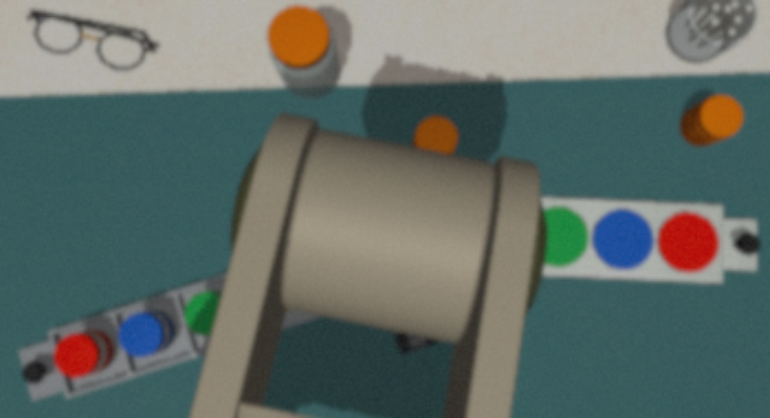

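The side view shows the jars upright in the painting rack, one to a cell: red nearest the knob (457,410), then blue (450,355), green (445,305) and yellow (440,265). The discs are empty, and the bottle and decoys haven't moved.

```bash
python3 -c "
from rig import env
print(env.close_job())"
```

```text
the job is handed in; nothing more can be done
None
```

All four jars stand upright in the painting rack in the order red, blue, green, yellow from its knob, the bottle and orange look-alikes are untouched, and the job was handed in at about 32 s of the 96 s allowed.

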